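# Press a module under the leaf spring of a test fixture and start the test

## Robot

A 6-joint arm with a two-finger parallel gripper is mounted at the origin on the work surface. World frame = base frame: x ahead of the robot, y to its left, z up, the work surface at z = 0. Lengths are in m, angles in rad, forces in N, time in s.
With the tool pointing down it reaches from about 0.325 to 0.9 m from the base axis. Payload 3.5 kg.
Tool frame: the origin (TCP) lies at the very end of the fingers, on their centre line; the grasp point (between the pads) lies 19 mm behind it; z points along the fingers, y is the direction in which the jaws open and shut (so a half turn about z gives the same grasp; the last joint's range is limited). The gripper opens to 85 mm and grips with 20 to 120 N. Pads are 22 mm wide; open, the fingers measure 114 mm over their backs; the gripper's body (76 mm by 85 mm) begins 54 mm behind the grasp point. The pads swing forward as they close: fully open they stand 13 mm farther back than shut.
Start: joints at [-1.396, 0.276, -0.026, 1.268, 0, 1.467], TCP at [0.171, -0.601, 0.231] pointing down, gripper open.
Joint ranges: [-3.12, 3.12], [-0.85, 1.88], [-1.08, 1.24], [-1.95, 2.15], [-1.57, 1.53], [-3.14, 3.14]. Speed limits (rad/s): [2.57, 2.57, 3.14, 3.14, 3.14, 3.14].

## Interface

Orientations are given as a unit quaternion [w, x, y, z].
In Python, from plant import state, capture, camera_model, env, look_for, regions_of gives the robot as it stands.
- The arm moves only by the tool jog_arm, never from a script. Its argument "plan" is a list that holds one entry, the list of rows, each a list of 7 numbers: the shift along the tool's x, y, z in m, then the turn, a rotation vector about the tool's x, y, z in degrees, then the finger opening in m, from 0 to 0.0854. A call has exactly 10 rows; each row is the pose to reach, as a shift and turn from the pose commanded when the call began, along the tool's axes at that moment; what a row does not reach only later rows make up. A row lasts 1/10 s, in which the tool goes at most 50 mm and 8.59 degrees, less where a joint would pass 70% of its speed; a pose out of reach is approached as far as the arm can. A call with a gripper value outside its range is refused whole. The fingers move at their own pace and stop on an object; "grip_force" is the grip in N (left out, the last holds). Time passes only in rows, so rows that repeat a pose let the fingers close, or fill a call up. It gives the time, the measured TCP pose, the force and the opening at its end, in the units of the state.
- state(): the state, without advancing time (a new reading comes with each control period).
- capture(name): name is "side" or "top" or "wrist"; returns the picture (384x512x3 uint8, blue, green, red); there is no depth.
- camera_model(name): a dict with "vertical_fov" (degrees; the focal length in pixels is half the picture's height over the tangent of half this angle, whatever the lens; pixels are square), "cx", "cy" (the principal point, pixels), "dist" ([k1, k2, p1, p2, k3] as OpenCV has them; the pictures are not rectified), "position" and "orientation" of the camera in the world; the wrist camera has in their place "tool_from_camera" (4x4, takes a point from camera to tool coordinates, whose origin is the TCP and whose axes are the flange's). Camera axes: x right, y down, z forward; pixel columns grow to the right and rows downward; lengths in m; the calibration is good to about 2 mm. A picture is of the moment at which its call begins: read the wrist's pose just before it. camera_model takes no time and is no camera call.
- env.job_done(): hands the job in, once; it reports no verdict.
Trained networks look in the newest picture that a camera, given by its name, has taken for a name from the list of things; names that differ only in an ending like _2 or _b are one class to them, and where a whole thing is asked for, a point or a joint stands for the part that bears it (a point fixed in the world has none). Each returns a list of dicts, best first, with "conf" (0 to 1); they miss things now and then, are a little off and sometimes report something else, mostly with a low value. They report only what shows in the picture. A call takes as long as a camera call. They do not tell look-alikes from the thing itself.
- look_for(query, camera): "box" ([centre column, centre row, width, height] in pixels, round what is visible of it).
- regions_of(query, camera): "mask" (384x512 bool, what is visible of it) and "box" ([centre column, centre row, width, height] in pixels, round what is visible of it).
The state is a dict: "time": time; "joint_positions": joint angles; "qd": joint speeds; "tau": joint torques, N m; "tcp_pos": TCP position; "orientation": TCP orientation; "force": force on the tool from outside, world axes, zero at the start; "moment": the same for the moment, N m; "gripper_width": opening from 0.0 (shut) to 1.0 (fully open).
Only numpy, scipy, OpenCV 4.12 (cv2) and the standard library are available. Lean on these libraries where they do the work, as an engineer would, in place of code of your own. Each camera call takes 0.05 s, during which the arm holds its last target.

## Task

With a fingertip, press the aluminium module down hard against its sprung bed and, keeping it pressed, slide it under the bridge and the leaf spring of the test fixture until it is fully home against the end stop. Only then push the button on the start box fully down, let it come back up, and move clear. Touch the module only, do not pick it up, and leave everything else on the bench where it is.

Things in the scene. Friction and masses are not known exactly. Their poses are not given: they have to be found in the camera images.
- fixture: Fixed test fixture: aluminium base 262 x 90 mm, straight channel 62.6 mm wide between dark rails (tops 38 mm above the bench). Origin: on the bench under the middle of the bridge's front face; x along the channel in the loading direction, z up. Base from x = -177 to +85 mm.
- mouth (a point): Middle of the lower front edge of the bridge, a rigid dark steel bar across the channel (fixture x = 0 to 12 mm, underside 41.5 mm, top 53 mm above the bench). Dark keeper strips along both sides, x = 0 to 75 mm, have the same underside.
- stop (a point): Middle of the end stop's upright face, at fixture x = 65 mm, 30 mm above the bench.
- bed (a joint): White, slippery bed plate, the channel's floor from fixture x = -173 to +63 mm, on springs: 0 = up (top 30 mm above the bench), grows in m as pressed, to 0.008 (top 22 mm). It stays level wherever it is pressed. The springs push up with 10 N at the top and 1 N more per mm; they carry the module's and the bed's own weight too.
- leaf (a joint): Steel leaf spring 22 mm wide in the middle of the channel, hinged behind the bridge, sloping down in the loading direction to its free end at fixture x = 48 mm, 36 mm above the bench. 0 = free; grows in rad as the module lifts it (about 0.15 with the module home). It presses on the module with 2 to 5 N.
- module: Loose flat aluminium-cased module, 126 (x) x 60 (y) x 16 mm, about 0.25 kg, lying in the channel before the bridge, its x along fixture x. Origin: centre of its underside, at fixture x = +2 mm when home. Unpressed, its top is 46 mm above the bench and hits the bridge; it passes when pressed down 4.5 to 8 mm. Home and let go, the bridge and keepers hold its top at 41.5 mm.
- ridge (a point): Centre of the thumb ridge across the module's top: 8 mm thick along x, 50 mm wide, 10 mm high, centred 14 mm behind (-x of) the module's origin; this point is half-way up it, 5 mm above the top. The 45 mm of flat top behind the ridge are free for a fingertip to press down on and push the ridge forward. Home, the ridge stays in front of the bridge.
- start_top (a point): Centre of the top of the steel push button (radius 14 mm) on the start box, a small grey box 60 x 60 x 35 mm fixed to the bench left or right of the fixture. When up, this point is 57 mm above the bench. Pressed straight down.
- start (a joint): The start button: 0 = up, 0.006 m = fully down (5 N). It springs back when let go.
- meter: Bystander: yellow handheld meter 150 x 72 x 40 mm, lying on the side away from the start box. Origin: centre of its underside.
- terminator: Bystander: small brass coaxial terminator, 20 mm across, 26 mm high, standing beside the fixture. Origin: centre of its underside.
- heatsink: Bystander: finned aluminium heat sink 40 x 30 x 25 mm beside the fixture. Origin: centre of its underside.
- screwdriver: Bystander: screwdriver 170 mm long lying between the robot and the fixture.
- spool: Bystander: solder spool 64 mm across, 40 mm high, standing on its flange. Origin: centre of its underside.
- cleaner: Bystander: plastic bottle 52 mm across, 130 mm high. Origin: centre of its underside.
- mug: Bystander: white mug 80 mm across, 90 mm high. Origin: centre of its underside.
Mind the look-alikes: they are no part of the job. Leave any green look-alike of the module alone. What is shaped like the part that bears start_top but blue is not meant.

How it is judged:
On the way, in this order (a step that is already met when the one before it is completed fails the run):
1. the module is home against the end stop, under the bridge and the leaf spring (x of module in the frame of fixture above -0.001 m and z of module in the frame of fixture below 0.0275 m and angle between module's own z axis and vertical below 0.05 rad and value of joint leaf above 0.06 rad), for 0.2 s.
2. the start button is pushed down (value of joint start above 0.0045 m), for 0.05 s.
At the end, for the whole second after the job is handed in: The module is within 3 mm of its end stop, level (0.05 rad), at rest, held under the bridge (underside below 27.5 mm, bed down over 3 mm) and lifts the leaf over 0.06 rad; the start button was pushed down over 4.5 mm after that and is up again (under 1.5 mm) (all of step 1 and value of joint bed above 0.003 m and linear speed of module below 0.01 m/s and value of joint start below 0.0015 m); the robot touches nothing.
It fails at once if the module was lifted out of its channel (more than 10 mm above the unpressed bed) or tipped (z of module in the frame of fixture above 0.04 m or angle between module's own z axis and vertical above 0.3 rad).
It fails at once if the start button was pushed before the module was home (value of joint start above 0.003 m and x of module in the frame of fixture below -0.001 m).
It fails at once if another thing on the bench was moved more than 20 mm or tipped over (distance of any of meter, terminator, heatsink, screwdriver, spool, cleaner, mug from where it was at the start of the episode above 0.02 m or angle between any of meter, terminator, heatsink, spool, cleaner, mug's own z axis and vertical above 0.5 rad).
It also fails if it takes over 51 s, if anything falls off the work surface, if the arm or the gripper's body presses on something with over 40 N, if the wrist force passes 120 N, or if a joint passes its speed limit or range.

## Working session

There is one attempt and no reset: what is moved stays moved. The work goes in short steps, Python scripts to look and compute and a tool call to move; the robot and the scene stay as the last step left them, time stands still between calls to the robot, and variables do not carry over. Pictures are saved under pics/ and viewed, and the job is handed in when it is done.

Besides the shell and the picture viewer there is one more tool, called after "Call:" as name(argument=value, ...) on one line, values as JSON. jog_arm: Moves the arm, as the interface text tells. Its arguments: {"type":"object","properties":{"plan":{"type":"array"},"grip_force":{"type":"number"}},"required":["plan"]}

```bash
ls; mkdir -p pics; python3 - <<'E'
from plant import state,capture,camera_model
import cv2
s=state();print(s)
for n in("side","top","wrist"):
    cv2.imwrite(f"pics/{n}0.png",capture(n));print(n,camera_model(n))
E
```

```text
pics
{'time': 0.0, 'joint_positions': array([-1.39638703e+00,  2.77153780e-01, -2.79475341e-02,  1.26795039e+00,
       -1.61595142e-05,  1.46738273e+00]), 'qd': array([ 1.70534579e-03, -5.32099692e-05, -4.20281812e-04, -1.12903720e-03,
        3.59113641e-04,  1.17489315e-03]), 'tau': array([-2.15744993e-03, -4.45507228e+01,  2.95202762e+01,  1.62403705e-02,
       -1.99179735e-04, -1.39773573e-05]), 'tcp_pos': array([ 0.1712536 , -0.60025587,  0.23011537]), 'orientation': array([-1.12669190e-03,  9.90366679e-01,  1.38465051e-01, -4.80967901e-05]), 'force': array([ 0.70305988,  0.15372908, -0.57401381]), 'moment': array([ 0.00540646,  0.03509808, -0.00756099]), 'gripper_width': 0.998441118828645}
side {'vertical_fov': 49.41545063015187, 'cx': 258.443281192613, 'cy': 185.41605336828104, 'dist': array([-0.03783135,  0.        ,  0.        ,  0.        ,  0.        ]), 'position': array([-0.04772384,  0.71832513,  1.0807136 ]), 'orientation': array([ 0.12274499, -0.30091459,  0.87906076, -0.3487639 ])}
top {'vertical_fov': 57.18380659188903, 'cx': 256.0982858368695, 'cy': 192.29346738291585, 'dist': array([0.02991507, 0.        , 0.        , 0.        , 0.        ]), 'position': array([ 0.36054911, -0.03045835,  1.11864662]), 'orientation': array([ 0.06534212, -0.69354778,  0.71507655, -0.05820142])}
wrist {'vertical_fov': 62.09062795875966, 'cx': 257.7717635966857, 'cy': 198.16624685622028, 'dist': array([-0.01090269,  0.        ,  0.        ,  0.        ,  0.        ]), 'tool_from_camera': array([[-1.83086251e-06, -9.51476966e-01, -3.07719976e-01,
         7.74944616e-02],
       [ 9.99999979e-01, -6.49556228e-05,  1.94894453e-04,
        -3.51177623e-04],
       [-2.05425726e-04, -3.07719969e-01,  9.51476946e-01,
        -1.43008967e-01],
       [ 0.00000000e+00,  0.00000000e+00,  0.00000000e+00,
         1.00000000e+00]])}
```

View pics/top0.png

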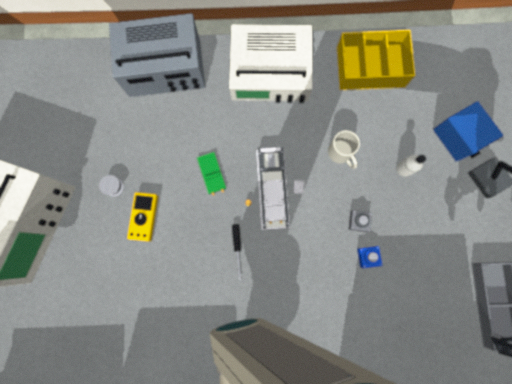

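View pics/side0.png

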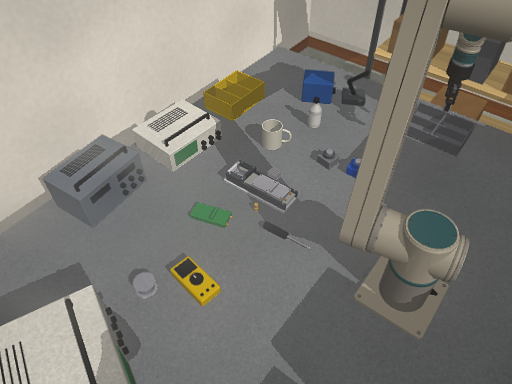

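```bash
cat > h.py <<'E'
import numpy as np,cv2
from plant import *
from scipy.spatial.transform import Rotation as R
def cam(n):
    m=camera_model(n);f=192/np.tan(np.radians(m['vertical_fov']/2))
    K=np.array([[f,0,m['cx']],[0,f,m['cy']],[0,0,1]])
    if n=='wrist':
        s=state();T=np.eye(4);T[:3,:3]=R.from_quat(s['orientation'],scalar_first=True).as_matrix();T[:3,3]=s['tcp_pos']
        T=T@m['tool_from_camera'];return K,m['dist'],T[:3,:3],T[:3,3]
    return K,m['dist'],R.from_quat(m['orientation'],scalar_first=True).as_matrix(),m['position']
def pix2z(c,uv,z):
    K,d,Rm,p=c
    q=cv2.undistortPoints(np.array(uv,float).reshape(-1,1,2),K,d).reshape(-1,2)
    r=np.c_[q,np.ones(len(q))]@Rm.T
    return p+r*((np.asarray(z)-p[2])/r[:,2])[:,None]
def proj(c,X):
    K,d,Rm,p=c
    return cv2.projectPoints((np.atleast_2d(X)-p)@Rm,np.zeros(3),np.zeros(3),K,d)[0].reshape(-1,2)
E
python3 - <<'E'
from h import *
for c in("top","side"):
    for q in ("fixture","module","start_top","ridge","bed","leaf","meter","terminator","heatsink","screwdriver","spool","cleaner","mug"):
        print(c,q,[(np.round(o['box']).astype(int).tolist(),round(o['conf'],2)) for o in look_for(q,c)])
E
```

```text
top fixture [([274, 190, 31, 78], 0.73)]
top module [([274, 202, 21, 39], 0.91), ([215, 174, 28, 40], 0.68)]
top start_top [([362, 222, 8, 7], 0.53), ([373, 258, 10, 8], 0.46)]
top ridge [([210, 173, 30, 41], 0.86), ([274, 203, 23, 41], 0.8)]
top bed [([276, 190, 26, 73], 0.74)]
top leaf [([142, 219, 30, 47], 0.54)]
top meter [([142, 218, 31, 52], 0.97)]
top terminator []
top heatsink [([300, 189, 12, 18], 0.63)]
top screwdriver [([236, 239, 10, 30], 0.66)]
top spool [([113, 186, 23, 17], 0.79)]
top cleaner [([410, 165, 28, 20], 0.86), ([364, 221, 7, 10], 0.45)]
top mug [([344, 151, 31, 42], 0.8)]
side fixture [([263, 187, 77, 54], 0.71)]
side module [([272, 188, 37, 19], 0.67)]
side start_top [([272, 190, 49, 28], 0.67), ([331, 152, 5, 6], 0.58), ([262, 186, 74, 55], 0.55)]
side ridge [([270, 186, 37, 28], 0.98), ([212, 214, 40, 23], 0.67)]
side bed [([271, 188, 38, 27], 0.24)]
side leaf [([271, 187, 39, 27], 0.19), ([261, 185, 73, 50], 0.16)]
side meter [([197, 281, 50, 51], 0.58)]
side terminator [([256, 205, 10, 7], 0.47)]
side heatsink [([272, 174, 18, 10], 0.55)]
side screwdriver [([275, 228, 26, 20], 0.69), ([277, 134, 26, 28], 0.32)]
side spool [([147, 285, 26, 26], 0.58), ([256, 208, 7, 6], 0.37)]
side cleaner [([314, 112, 19, 32], 0.62)]
side mug [([278, 133, 27, 28], 0.64)]
```

```bash
python3 - <<'E'
import cv2
a=cv2.imread("pics/top0.png")[140:240,235:385]
cv2.imwrite("pics/topz.png",cv2.resize(a,None,fx=5.3,fy=5.3,interpolation=cv2.INTER_CUBIC))
a=cv2.imread("pics/side0.png")[140:230,210:370]
cv2.imwrite("pics/sidez.png",cv2.resize(a,None,fx=5,fy=5,interpolation=cv2.INTER_CUBIC))
from h import *
c=cam('top')
uv=[(258.5,148),(282,148),(262,230),(287.5,229)]
print(pix2z(c,uv,.038).round(3)); print(pix2z(c,[(362.5,220)],.057).round(3),pix2z(c,[(274,202),(300,188)],.046).round(3),pix2z(c,[(249,203)],.02))
E
```

```text
[[ 0.695 -0.034  0.038]
 [ 0.692 -0.109  0.038]
 [ 0.434 -0.037  0.038]
 [ 0.435 -0.115  0.038]]
[[ 0.454 -0.339  0.057]] [[ 0.518 -0.077  0.046]
 [ 0.559 -0.159  0.046]] [[0.5213528  0.00116316 0.02      ]]
```

View pics/topz.png

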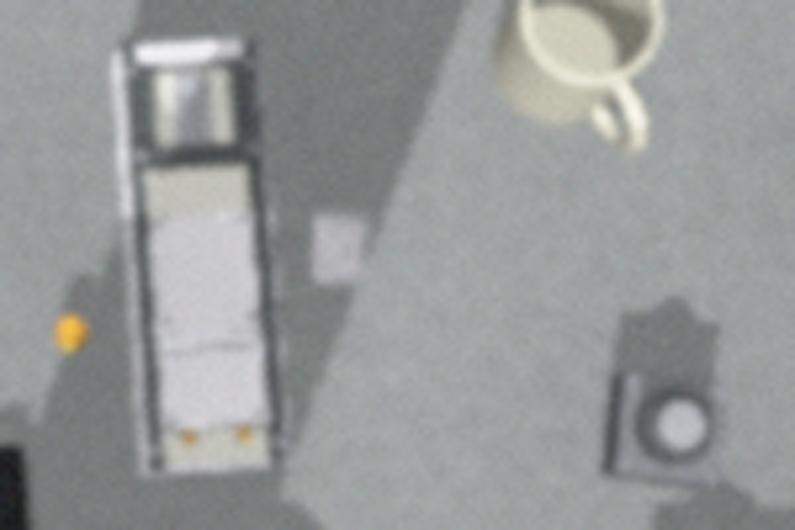

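View pics/sidez.png

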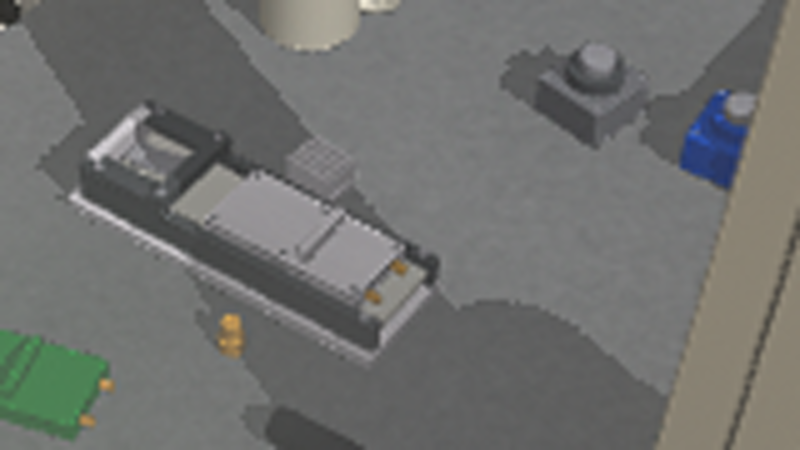

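```bash
cat >> h.py <<'E'
def Rdown(yaw): # tool x at yaw, z down
    c,s=np.cos(yaw),np.sin(yaw)
    return np.array([[c,s,0],[s,-c,0],[0,0,-1.]])
def togo(p,yaw,base=None):
    s=state();R0=R.from_quat(s['orientation'],scalar_first=True).as_matrix() if base is None else base[1]
    p0=s['tcp_pos'] if base is None else base[0]
    return R0.T@(np.array(p)-p0), np.degrees(R.from_matrix(R0.T@Rdown(yaw)).as_rotvec())
E
python3 - <<'E'
from h import *
print(togo((.46,-.09,.3),3.1)); print(togo((.32,-.34,.27),3.1-1.4))
c=cam('top')
f=lambda L:[(235+u/5.3,140+v/5.3) for u,v in L]
# rails top lines inner edges
print(pix2z(c,f([(137,180),(154,460),(252,60),(277,460),(250,165),(269,430)]),.038).round(4))
print('ridge',pix2z(c,f([(163,352),(268,347),(215,349)]),.056).round(4),'mod corners',pix2z(c,f([(149,214),(250,214),(165,428),(267,428)]),.046).round(4))
print('button',pix2z(c,f([(683,422)]),.057))
E
```

```text
(array([ 0.41769565, -0.41229679, -0.06866365]), array([ 1.16353977e-03,  2.69819168e-03, -1.61699869e+02]))
(array([ 0.21450168, -0.21027724, -0.03865841]), array([ 2.00340731e-03,  1.00173748e-03, -8.14857774e+01]))
[[ 0.6097 -0.039   0.038 ]
 [ 0.4438 -0.0435  0.038 ]
 [ 0.6811 -0.1102  0.038 ]
 [ 0.4416 -0.1144  0.038 ]
 [ 0.6167 -0.1063  0.038 ]
 [ 0.4591 -0.1106  0.038 ]]
ridge [[ 0.504  -0.0505  0.056 ]
 [ 0.505  -0.1108  0.056 ]
 [ 0.5048 -0.0804  0.056 ]] mod corners [[ 0.5872 -0.0453  0.046 ]
 [ 0.5853 -0.1045  0.046 ]
 [ 0.4613 -0.0504  0.046 ]
 [ 0.4595 -0.1089  0.046 ]]
button [[ 0.45491435 -0.3430723   0.057     ]]
```

Call:
jog_arm(plan=[[[0.03, -0.03, -0.005, 0, 0, -8.2, 0], [0.06, -0.06, -0.01, 0, 0, -16.4, 0], [0.09, -0.09, -0.015, 0, 0, -24.6, 0], [0.12, -0.12, -0.02, 0, 0, -32.8, 0], [0.15, -0.15, -0.025, 0, 0, -41, 0], [0.18, -0.18, -0.03, 0, 0, -49.2, 0], [0.21, -0.21, -0.035, 0, 0, -57.4, 0], [0.24, -0.24, -0.04, 0, 0, -65.6, 0], [0.27, -0.27, -0.045, 0, 0, -73.8, 0], [0.3, -0.3, -0.05, 0, 0, -82, 0]]])

```text
time: 2.45
tcp_pos: [0.3782, -0.2288, 0.2818]
orientation: [0.001, 0.654, 0.756, 0.0]
force: [0.8, -0.9, 0.1]
gripper_width: -0.0
```

```bash
python3 - <<'E'
from h import *
s=state();print(s['tcp_pos'],s['joint_positions'],s['time'])
print(togo((.47,-.09,.3),3.17))
E
```

```text
[ 0.37817726 -0.22875522  0.28182564] [-6.90497738e-01 -7.83362976e-02 -3.15209921e-01  1.33289737e+00
  5.14391403e-05  7.36530951e-01] 2.45
(array([ 0.12415482,  0.11076851, -0.01818387]), array([ 3.79068809e-03,  6.42410040e-02, -8.33903328e+01]))
```

Call:
jog_arm(plan=[[[0.012, 0.011, -0.002, 0, 0, -8.4, 0], [0.024, 0.022, -0.004, 0, 0, -16.8, 0], [0.036, 0.033, -0.006, 0, 0, -25.2, 0], [0.048, 0.044, -0.008, 0, 0, -33.6, 0], [0.062, 0.055, -0.01, 0, 0, -42, 0], [0.074, 0.066, -0.012, 0, 0, -50.4, 0], [0.086, 0.077, -0.014, 0, 0, -58.8, 0], [0.1, 0.088, -0.016, 0, 0, -67.2, 0], [0.124, 0.111, -0.018, 0, 0, -75.6, 0], [0.124, 0.111, -0.018, 0, 0, -83.4, 0]]])

```text
time: 3.45
tcp_pos: [0.4722, -0.0902, 0.2998]
orientation: [0.001, -0.016, 1.0, 0.0]
force: [-0.5, 0.1, 1.1]
gripper_width: 0.002
```

```bash
python3 - <<'E'
from h import *
s=state();print(s['tcp_pos'],s['joint_positions'],s['qd'],s['time'])
cv2.imwrite("pics/w1.png",capture("wrist"))
E
```

```text
[ 0.47215927 -0.09015873  0.29975317] [-3.24049209e-01 -1.31037522e-02 -2.16129505e-01  1.36625560e+00
  1.28021333e-03 -3.56039574e-01] [-0.03609523 -0.01064176 -0.01775857  0.01314515 -0.03708468 -1.37555129] 3.45
```

View pics/w1.png

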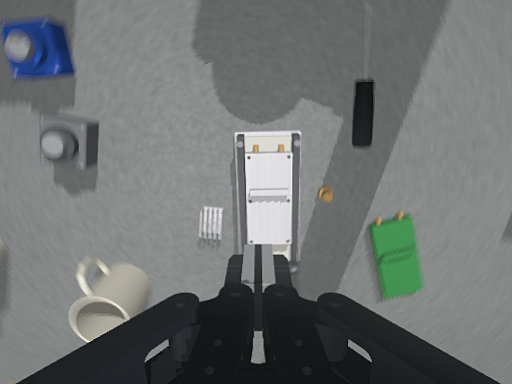

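```bash
python3 - <<'E'
from h import *
capture("wrist")
s=state();c=cam('wrist');im=capture("wrist");print(s['tcp_pos'],s['qd'][5])
cv2.imwrite("pics/w2.png",im)
for q in("module","start_top","ridge"):print(q,[(np.round(o['box'],1).tolist(),round(o['conf'],2)) for o in look_for(q,"wrist")])
a=im[120:260,220:320]
cv2.imwrite("pics/w2z.png",cv2.resize(a,None,fx=4.2,fy=4.2,interpolation=cv2.INTER_CUBIC))
a=im[100:180,20:120]
cv2.imwrite("pics/w2y.png",cv2.resize(a,None,fx=5,fy=5,interpolation=cv2.INTER_CUBIC))
import pickle;pickle.dump(c,open('c2.pkl','wb'))
E
```

```text
[ 0.47079342 -0.09153608  0.29940112] 0.09891170360808087
module [([394.8, 257.4, 50.4, 87.0], 0.73), ([271.8, 197.4, 52.1, 98.1], 0.58)]
start_top [([57.7, 147.4, 28.2, 23.1], 0.73), ([22.4, 44.9, 30.1, 26.8], 0.73)]
ridge [([396.9, 256.8, 57.1, 89.2], 0.86), ([268.6, 196.8, 48.3, 97.3], 0.77), ([210.6, 222.1, 22.9, 26.6], 0.73)]
```

View pics/w2z.png

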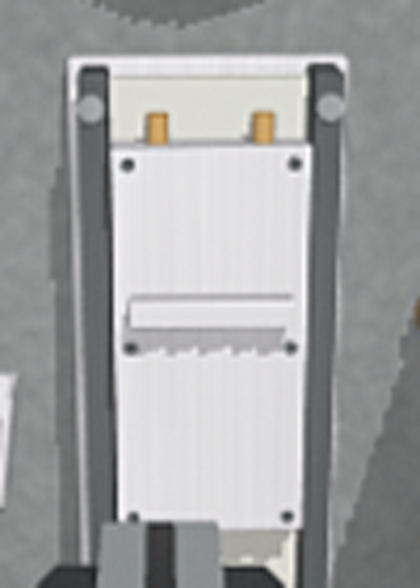

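View pics/w2y.png

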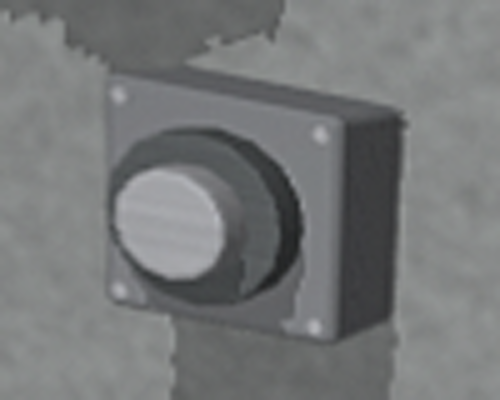

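```bash
python3 - <<'E'
from h import *
import pickle;c=pickle.load(open('c2.pkl','rb'))
f=lambda L:[(220+u/4.2,120+v/4.2) for u,v in L]
P=lambda n,L,z:print(n,pix2z(c,f(L),z).round(4).tolist())
P('mod',[(111,145),(312,145),(119,527),(302,527)],.046)
P('ridge',[(131,298),(292,298),(131,328),(287,328)],.056)
P('rail inner back',[(109,70),(310,70)],.038)
P('base back',[(70,58),(346,58)],.005)
P('rail outer',[(79,70),(344,75),(84,500),(327,500)],.038)
P('rail inner front',[(299,560),(118,510),(109,90),(309,90)],.038)
print(pix2z(c,[(20+168/5,100+223/5)],.057))
print(R.from_matrix(c[2]).as_euler('xyz',True))
E
```

```text
mod [[0.4615, -0.1061, 0.046], [0.4601, -0.0463, 0.046], [0.587, -0.1018, 0.046], [0.5855, -0.0421, 0.046]]
ridge [[0.5059, -0.0991, 0.056], [0.5047, -0.0507, 0.056], [0.5154, -0.099, 0.056], [0.5142, -0.0517, 0.056]]
rail inner back [[0.4404, -0.1073, 0.038], [0.4389, -0.0472, 0.038]]
base back [[0.4409, -0.121, 0.005], [0.4388, -0.0321, 0.005]]
rail outer [[0.4406, -0.1162, 0.038], [0.4402, -0.037, 0.038], [0.5814, -0.1137, 0.038], [0.5794, -0.0333, 0.038]]
rail inner front [[0.6017, -0.0413, 0.038], [0.5847, -0.1024, 0.038], [0.4464, -0.1072, 0.038], [0.4449, -0.0472, 0.038]]
[[ 0.45293967 -0.33927645  0.057     ]]
[1.62139769e+02 2.89295562e-02 9.13950847e+01]
```

```bash
python3 - <<'E'
from h import *
s=state();print(s['tcp_pos'],s['time'])
print(togo((.484,-.0766,.065),np.pi+.029))
E
```

```text
[ 0.47017324 -0.09248539  0.29927114] 3.75
(array([-0.01418526,  0.01560673,  0.23426843]), array([-0.00120631, -0.0095648 , -0.49917149]))
```

Call:
jog_arm(plan=[[[-0.003, 0.003, 0.03, 0, 0, -0.5, 0], [-0.006, 0.007, 0.07, 0, 0, -0.5, 0], [-0.01, 0.012, 0.11, 0, 0, -0.5, 0], [-0.014, 0.0156, 0.15, 0, 0, -0.5, 0], [-0.014, 0.0156, 0.18, 0, 0, -0.5, 0], [-0.014, 0.0156, 0.205, 0, 0, -0.5, 0], [-0.014, 0.0156, 0.225, 0, 0, -0.5, 0], [-0.014, 0.0156, 0.234, 0, 0, -0.5, 0], [-0.014, 0.0156, 0.234, 0, 0, -0.5, 0], [-0.014, 0.0156, 0.234, 0, 0, -0.5, 0]]])

```text
time: 4.75
tcp_pos: [0.4848, -0.0767, 0.0661]
orientation: [0.001, -0.015, 1.0, -0.0]
force: [0.7, 0.3, -0.3]
gripper_width: -0.0
```

```bash
python3 - <<'E'
from h import *
s=state();print(s['tcp_pos'],s['time'],s['force'],s['gripper_width'],s['joint_positions'])
c=cam('wrist')
cv2.imwrite("pics/w3.png",capture("wrist"))
print(togo((.484,-.0766,.0395),np.pi+.029))
a=capture('side')[140:230,210:330]
cv2.imwrite("pics/s3.png",cv2.resize(a,None,fx=6,fy=6,interpolation=cv2.INTER_CUBIC))
E
```

```text
[ 0.48477279 -0.0767013   0.06611662] 4.75 [ 0.73220644  0.33117284 -0.25076479] -1.957334344663616e-05 [-2.88728651e-01  1.92240210e-01 -5.17126715e-01  8.60162278e-01
  1.64412499e-05 -3.19531071e-01]
(array([0.00128403, 0.0002221 , 0.0270216 ]), array([-0.04313852,  0.12568032,  0.1149693 ]))
```

View pics/w3.png

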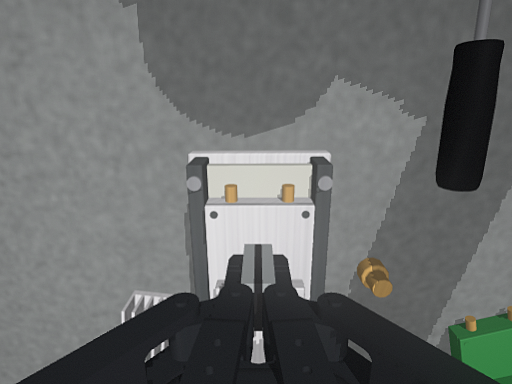

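View pics/s3.png

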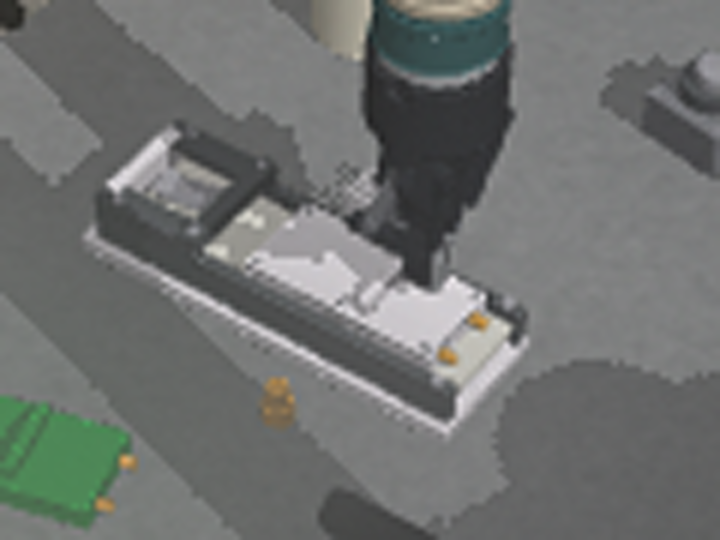

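Call:
jog_arm(plan=[[[0, 0, 0.008, 0, 0, 0, 0], [0, 0, 0.014, 0, 0, 0, 0], [0, 0, 0.018, 0, 0, 0, 0], [0, 0, 0.02, 0, 0, 0, 0], [0, 0, 0.022, 0, 0, 0, 0], [0, 0, 0.024, 0, 0, 0, 0], [0, 0, 0.025, 0, 0, 0, 0], [0, 0, 0.0255, 0, 0, 0, 0], [0, 0, 0.0255, 0, 0, 0, 0], [0, 0, 0.0255, 0, 0, 0, 0]]])

```text
time: 5.85
tcp_pos: [0.4837, -0.0761, 0.0409]
orientation: [-0.001, -0.016, 1.0, 0.0]
force: [-4.5, -0.1, 12.5]
gripper_width: 0.003
```

```bash
python3 - <<'E'
from h import *
s=state();print(s['tcp_pos'],s['force'],s['moment'])
E
```

```text
[ 0.48370794 -0.07610777  0.04093301] [-4.52063228 -0.08150142 12.45398683] [ 0.20091417  0.93160031 -0.00772282]
```

Call:
jog_arm(plan=[[[0, 0, 0.0015, 0, 0, 0, 0], [-0.002, 0, 0.0017, 0, 0, 0, 0], [-0.004, 0, 0.0017, 0, 0, 0, 0], [-0.007, 0, 0.0017, 0, 0, 0, 0], [-0.01, 0, 0.0017, 0, 0, 0, 0], [-0.013, 0, 0.0017, 0, 0, 0, 0], [-0.016, 0, 0.0017, 0, 0, 0, 0], [-0.02, 0, 0.0017, 0, 0, 0, 0], [-0.025, 0, 0.0017, 0, 0, 0, 0], [-0.03, 0, 0.0017, 0, 0, 0, 0]]])

```text
time: 6.85
tcp_pos: [0.5138, -0.0757, 0.0396]
orientation: [-0.001, -0.016, 1.0, -0.001]
force: [-5.0, -0.9, 13.9]
gripper_width: 0.001
```

```bash
python3 - <<'E'
from h import *
s=state();print(s['tcp_pos'],s['force'],s['moment'],R.from_quat(s['orientation'],scalar_first=True).as_matrix().round(4))
c=cam('wrist')
cv2.imwrite("pics/w4.png",capture("wrist"))
a=capture('side')[140:230,210:330]
cv2.imwrite("pics/s4.png",cv2.resize(a,None,fx=6,fy=6,interpolation=cv2.INTER_CUBIC))
E
```

```text
[ 0.51382298 -0.07568897  0.03955655] [-5.00031916 -0.88109405 13.85689184] [-0.04687847  1.13878657 -0.03118434] [[-0.9995 -0.0315 -0.0011]
 [-0.0315  0.9995 -0.0012]
 [ 0.0012 -0.0011 -1.    ]]
```

View pics/s4.png

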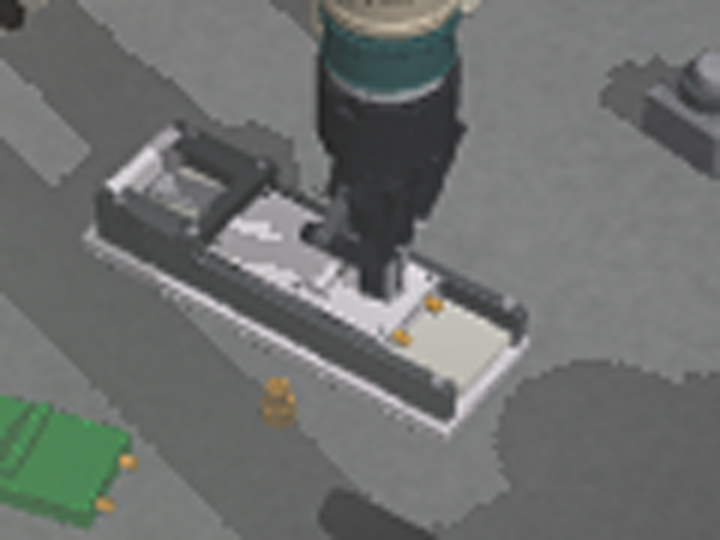

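View pics/w4.png

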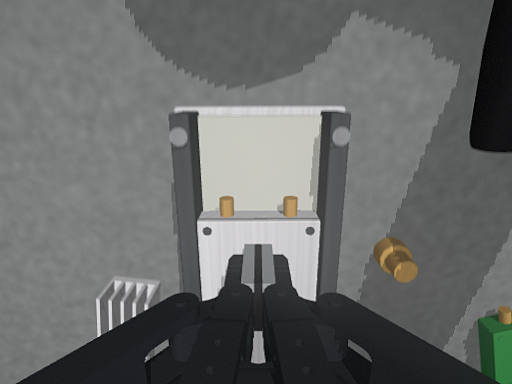

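Call:
jog_arm(plan=[[[-0.003, 0, 0.0005, 0, 0, 0, 0], [-0.007, 0, 0.0005, 0, 0, 0, 0], [-0.011, 0, 0.0005, 0, 0, 0, 0], [-0.015, 0, 0.0005, 0, 0, 0, 0], [-0.019, 0, 0.0005, 0, 0, 0, 0], [-0.023, 0, 0.0005, 0, 0, 0, 0], [-0.027, 0, 0.0005, 0, 0, 0, 0], [-0.031, 0, 0.0005, 0, 0, 0, 0], [-0.035, 0, 0.0005, 0, 0, 0, 0], [-0.039, 0, 0.0005, 0, 0, 0, 0]]])

```text
time: 7.95
tcp_pos: [0.5519, -0.0744, 0.0388]
orientation: [-0.001, -0.016, 1.0, -0.001]
force: [-8.0, -0.7, 12.1]
gripper_width: -0.001
```

```bash
cat > look.py <<'E'
import sys
from h import *
t=sys.argv[1]
s=state();print(s['time'],s['tcp_pos'],s['force'],s['moment'])
c=cam('wrist');im=capture("wrist")
cv2.imwrite(f"pics/w{t}.png",im)
a=capture('side')[140:230,210:330]
cv2.imwrite(f"pics/s{t}.png",cv2.resize(a,None,fx=6,fy=6,interpolation=cv2.INTER_CUBIC))
# module back edge along column near centre: print gray profile
g=im[:,:,1].astype(int)
print([(r,int(g[r,250:262].mean())) for r in range(190,250,2)])
import pickle;pickle.dump(c,open(f'c{t}.pkl','wb'))
E
python3 look.py 5
```

```text
7.95 [ 0.55185429 -0.07439915  0.03884551] [-7.95762232 -0.69390465 12.0907738 ] [-0.10871951  1.48299511 -0.03360398]
[(190, 200), (192, 201), (194, 201), (196, 200), (198, 200), (200, 200), (202, 200), (204, 200), (206, 200), (208, 201), (210, 191), (212, 163), (214, 164), (216, 167), (218, 121), (220, 176), (222, 220), (224, 210), (226, 210), (228, 210), (230, 210), (232, 209), (234, 209), (236, 210), (238, 209), (240, 209), (242, 214), (244, 121), (246, 92), (248, 92)]
```

View pics/s5.png

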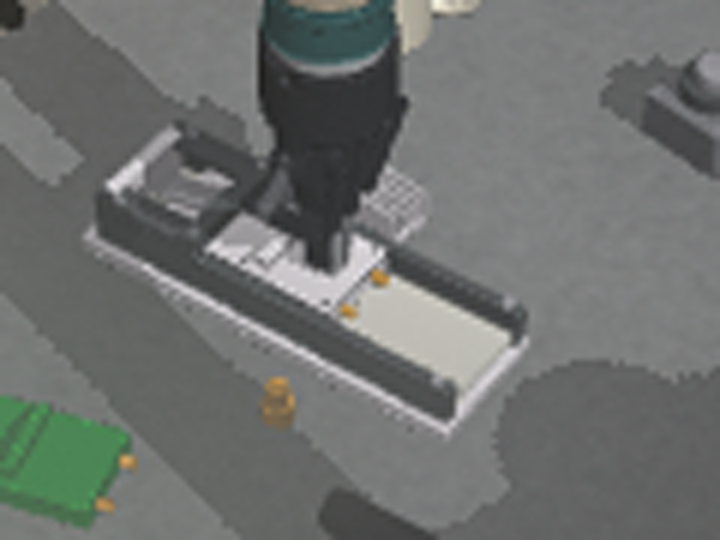

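View pics/w5.png

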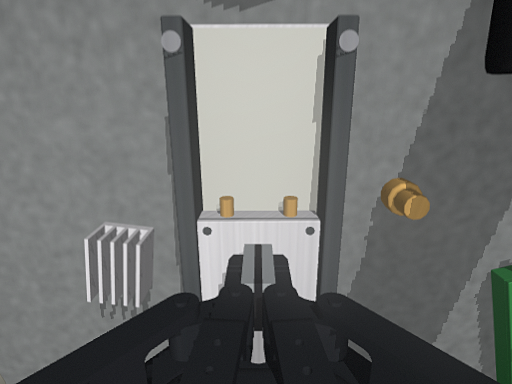

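Call:
jog_arm(plan=[[[-0.003, 0, 0.0005, 0, 0, 0, 0], [-0.006, 0, 0.0005, 0, 0, 0, 0], [-0.01, 0, 0.0005, 0, 0, 0, 0], [-0.014, 0, 0.0005, 0, 0, 0, 0], [-0.018, 0, 0.0005, 0, 0, 0, 0], [-0.021, 0, 0.0005, 0, 0, 0, 0], [-0.024, 0, 0.0005, 0, 0, 0, 0], [-0.027, 0, 0.0005, 0, 0, 0, 0], [-0.03, 0, 0.0005, 0, 0, 0, 0], [-0.03, 0, 0.0005, 0, 0, 0, 0]]])

```text
time: 9.05
tcp_pos: [0.5819, -0.0733, 0.0383]
orientation: [-0.001, -0.016, 1.0, -0.0]
force: [-5.5, -1.3, 12.6]
gripper_width: 0.001
```

```bash
python3 look.py 6; python3 - <<'E'
from h import *
import pickle
for t in (5,6):
    c=pickle.load(open(f'c{t}.pkl','rb'));print(pix2z(c,[(258,219)],.039),pix2z(c,[(258,24)],.022))
E
```

```text
9.05 [ 0.5819197  -0.07327078  0.03829664] [-5.54010671 -1.28822452 12.56490006] [ 0.00701988  1.25392878 -0.01392794]
[(190, 167), (192, 161), (194, 147), (196, 226), (198, 213), (200, 213), (202, 213), (204, 214), (206, 213), (208, 213), (210, 213), (212, 213), (214, 213), (216, 213), (218, 212), (220, 212), (222, 212), (224, 212), (226, 212), (228, 211), (230, 211), (232, 210), (234, 210), (236, 211), (238, 210), (240, 210), (242, 215), (244, 123), (246, 95), (248, 95)]
[[ 0.5284409  -0.07503499  0.039     ]] [[ 0.44114021 -0.07781746  0.022     ]]
[[ 0.55828833 -0.07391595  0.039     ]] [[ 0.47132432 -0.07668966  0.022     ]]
```

View pics/s6.png

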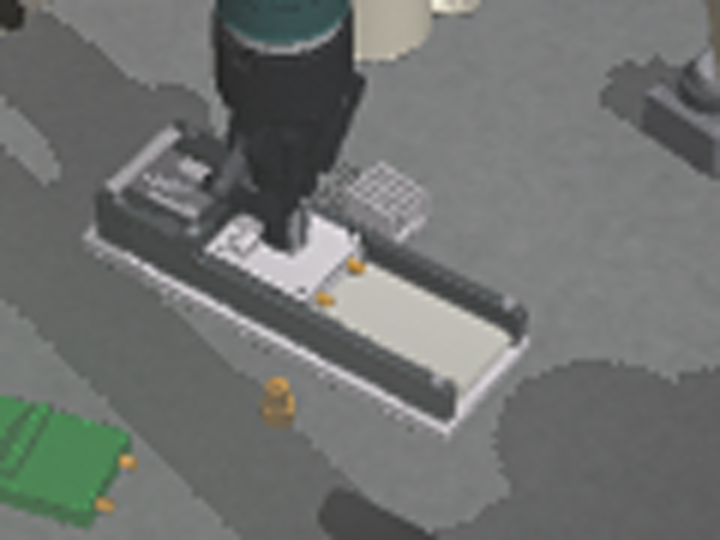

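View pics/w6.png

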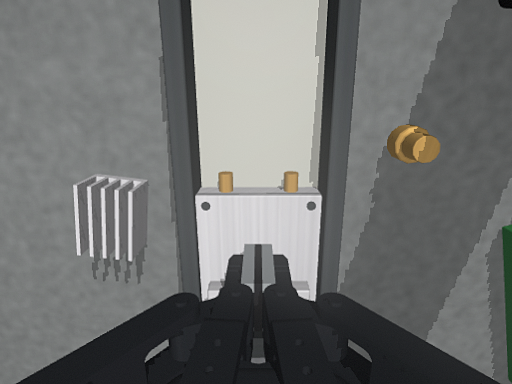

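Call:
jog_arm(plan=[[[-0.001, 0, 0.0003, 0, 0, 0, 0], [-0.002, 0, 0.0003, 0, 0, 0, 0], [-0.003, 0, 0.0003, 0, 0, 0, 0], [-0.004, 0, 0.0003, 0, 0, 0, 0], [-0.005, 0, 0.0003, 0, 0, 0, 0], [-0.006, 0, 0.0003, 0, 0, 0, 0], [-0.007, 0, 0.0003, 0, 0, 0, 0], [-0.008, 0, 0.0003, 0, 0, 0, 0], [-0.009, 0, 0.0003, 0, 0, 0, 0], [-0.01, 0, 0.0003, 0, 0, 0, 0]]])

```text
time: 10.15
tcp_pos: [0.5897, -0.073, 0.038]
orientation: [-0.004, -0.016, 1.0, -0.001]
force: [-11.4, -0.9, 18.2]
gripper_width: -0.001
```

```bash
python3 look.py 7; python3 - <<'E'
from h import *
import pickle
c=pickle.load(open(f'c6.pkl','rb'));print(pix2z(c,[(258,194.5)],.0385))
E
```

```text
10.15 [ 0.58967957 -0.0730274   0.03795389] [-11.36536736  -0.88756906  18.22277637] [-0.17035179  2.48441764  0.0458661 ]
[(190, 167), (192, 156), (194, 152), (196, 228), (198, 214), (200, 214), (202, 215), (204, 214), (206, 214), (208, 214), (210, 214), (212, 214), (214, 213), (216, 213), (218, 213), (220, 213), (222, 213), (224, 213), (226, 213), (228, 212), (230, 212), (232, 212), (234, 211), (236, 211), (238, 211), (240, 211), (242, 216), (244, 124), (246, 95), (248, 96)]
[[ 0.54617351 -0.07430179  0.0385    ]]
```

View pics/w7.png

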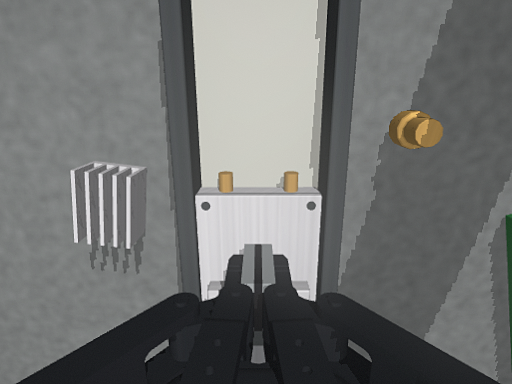

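Call:
jog_arm(plan=[[[-0.001, 0, 0, 0, 0, 0, 0], [-0.002, 0, 0, 0, 0, 0, 0], [-0.003, 0, 0, 0, 0, 0, 0], [-0.003, 0, 0, 0, 0, 0, 0], [-0.004, 0, 0, 0, 0, 0, 0], [-0.004, 0, 0, 0, 0, 0, 0], [-0.005, 0, 0, 0, 0, 0, 0], [-0.005, 0, 0, 0, 0, 0, 0], [-0.005, 0, 0, 0, 0, 0, 0], [-0.005, 0, 0, 0, 0, 0, 0]]])

```text
time: 11.25
tcp_pos: [0.5898, -0.073, 0.0379]
orientation: [-0.008, -0.015, 1.0, -0.001]
force: [-20.1, -0.6, 26.3]
gripper_width: 0.001
```

```bash
python3 look.py 8; python3 - <<'E'
from h import *
import pickle
for t in (7,8):
    c=pickle.load(open(f'c{t}.pkl','rb'));print(pix2z(c,[(258,194.5)],.0385))
E
```

```text
11.25 [ 0.58975184 -0.07297968  0.0379498 ] [-20.1143903   -0.61342552  26.30750413] [-0.30910111  4.30727675  0.0044048 ]
[(190, 167), (192, 150), (194, 172), (196, 224), (198, 214), (200, 214), (202, 214), (204, 214), (206, 214), (208, 213), (210, 213), (212, 213), (214, 213), (216, 213), (218, 213), (220, 213), (222, 213), (224, 212), (226, 213), (228, 212), (230, 212), (232, 212), (234, 211), (236, 211), (238, 211), (240, 211), (242, 216), (244, 124), (246, 96), (248, 95)]
[[ 0.55387473 -0.07405461  0.0385    ]]
[[ 0.55404106 -0.07398472  0.0385    ]]
```

View pics/s8.png

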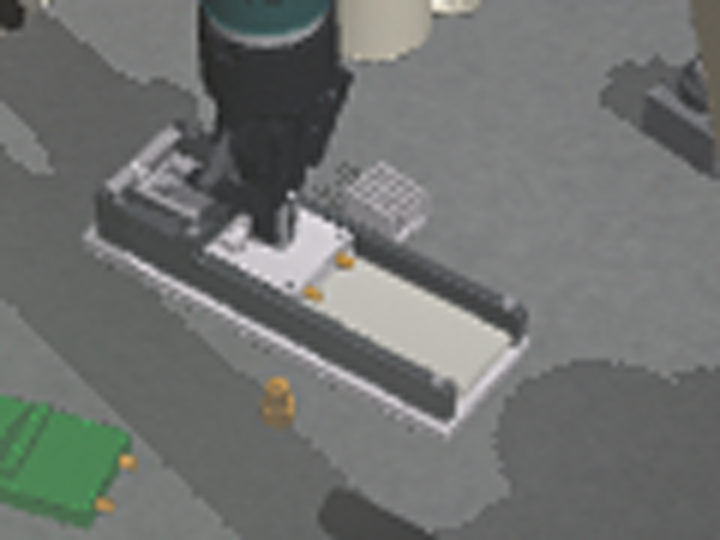

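Call:
jog_arm(plan=[[[0.002, 0, 0, 0, 0, 0, 0], [0.004, 0, 0, 0, 0, 0, 0], [0.004, 0, -0.003, 0, 0, 0, 0], [0.004, 0, -0.006, 0, 0, 0, 0], [0.004, 0, -0.009, 0, 0, 0, 0], [0.005, 0, -0.011, 0, 0, 0, 0], [0.009, 0, -0.013, 0, 0, 0, 0], [0.013, 0, -0.018, 0, 0, 0, 0], [0.016, 0, -0.03, 0, 0, 0, 0], [0.018, 0, -0.06, 0, 0, 0, 0]]])

```text
time: 12.35
tcp_pos: [0.5786, -0.0728, 0.0962]
orientation: [-0.002, -0.016, 1.0, 0.001]
force: [0.2, 0.5, -0.6]
gripper_width: 0.002
```

```bash
python3 look.py 9
```

```text
12.35 [ 0.57855084 -0.07279274  0.09616917] [ 0.17097407  0.53721021 -0.60752879] [ 0.01431538 -0.02153267 -0.00875776]
[(190, 214), (192, 217), (194, 217), (196, 217), (198, 217), (200, 217), (202, 217), (204, 216), (206, 216), (208, 216), (210, 216), (212, 216), (214, 216), (216, 216), (218, 216), (220, 215), (222, 215), (224, 215), (226, 215), (228, 214), (230, 214), (232, 214), (234, 214), (236, 213), (238, 213), (240, 213), (242, 218), (244, 124), (246, 94), (248, 94)]
```

View pics/w9.png

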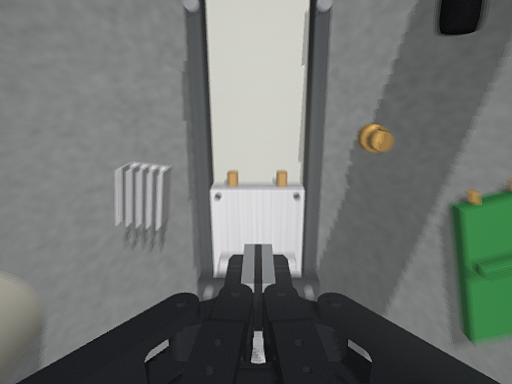

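View pics/s9.png

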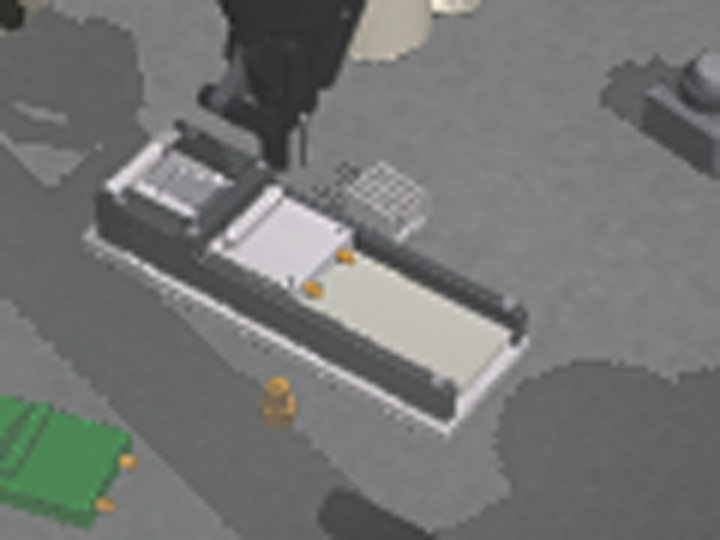

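```bash
python3 - <<'E'
from h import *
print(state()['tcp_pos'],togo((.455,-.341,.22),np.pi+.029))
E
```

```text
[ 0.58442623 -0.07415849  0.10248791] (array([ 0.13662576, -0.26289501, -0.11825499]), array([-0.14585401,  0.59119134,  0.15972459]))
```

Call:
jog_arm(plan=[[[0, 0, -0.04, 0, 0, 0, 0], [0.01, 0, -0.08, 0, 0, 0, 0], [0.025, -0.03, -0.11, 0, 0, 0, 0], [0.045, -0.065, -0.118, 0, 0, 0, 0], [0.065, -0.105, -0.118, 0, 0, 0, 0], [0.085, -0.145, -0.118, 0, 0, 0, 0], [0.105, -0.185, -0.118, 0, 0, 0, 0], [0.12, -0.22, -0.118, 0, 0, 0, 0], [0.137, -0.26, -0.118, 0, 0, 0, 0], [0.137, -0.263, -0.118, 0, 0, 0, 0]]])

```text
time: 13.45
tcp_pos: [0.4506, -0.3451, 0.216]
orientation: [0.001, -0.013, 1.0, -0.002]
force: [0.8, 1.3, 0.6]
gripper_width: 0.0
```

```bash
python3 - <<'E'
from h import *
import pickle
capture('top');s=state();print(s['time'],s['tcp_pos'],s['qd'].round(3))
c=cam('wrist');im=capture('wrist');cv2.imwrite('pics/w10.png',im);pickle.dump(c,open('c10.pkl','wb'))
print([(o['box'],o['conf']) for o in look_for('start_top','wrist')])
t=capture('top');cv2.imwrite('pics/t10.png',cv2.resize(t[135:240,235:385],None,fx=5.3,fy=5.3,interpolation=cv2.INTER_CUBIC))
a=capture('side')[140:230,210:330]
cv2.imwrite(f"pics/s10.png",cv2.resize(a,None,fx=6,fy=6,interpolation=cv2.INTER_CUBIC))
E
```

```text
13.5 [ 0.45126067 -0.34348725  0.21584174] [ 0.05  -0.012 -0.023  0.016  0.019  0.018]
[([243.9, 60.3, 33.6, 31.9], 0.92), ([263.5, 183.8, 34.2, 26.6], 0.61)]
```

View pics/w10.png

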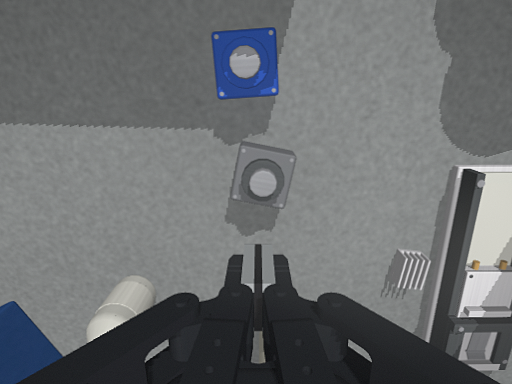

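View pics/t10.png

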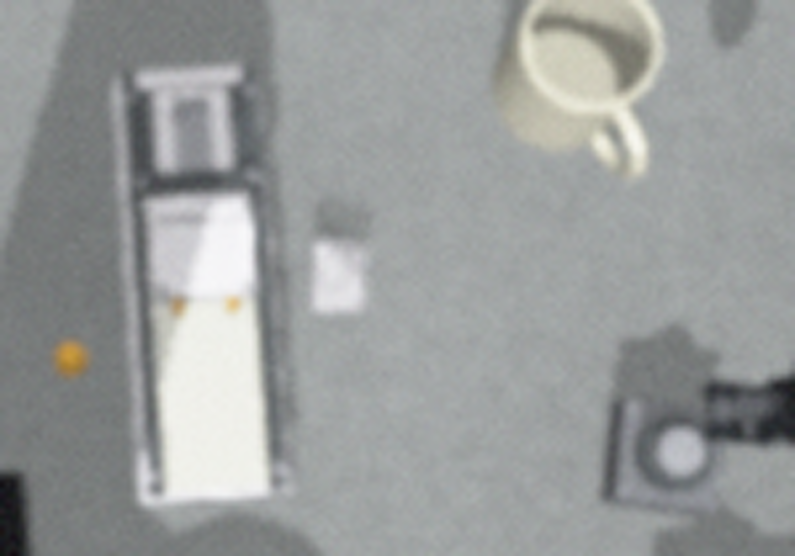

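View pics/s10.png

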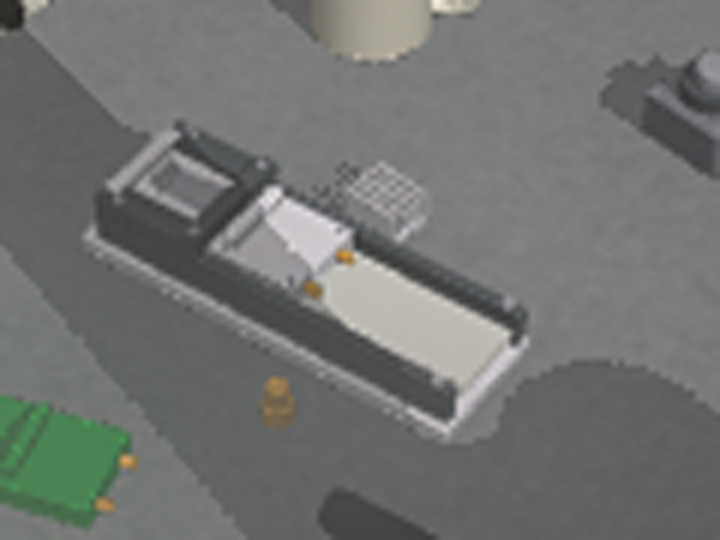

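```bash
python3 - <<'E'
from h import *
import pickle
c=pickle.load(open('c10.pkl','rb'));print('btn',pix2z(c,[(263.3,183.5)],.057))
t=cam('top');f=lambda L:[(235+u/5.3,135+v/5.3) for u,v in L]
print('btn top',pix2z(t,f([(682,450)]),.057))
print('mod back',pix2z(t,f([(150,298),(258,298)]),.0415),'base back',pix2z(t,f([(140,502),(295,496)]),.01), 'stop back/front top',pix2z(t,f([(190,68),(190,88)]),.0415),'bridge front',pix2z(t,f([(200,191)]),.053))
s=state();print(s['time'],s['tcp_pos'],togo((.4535,-.341,.075),np.pi+.029))
E
```

```text
btn [[ 0.45361694 -0.33843434  0.057     ]]
btn top [[ 0.45408272 -0.34244092  0.057     ]]
mod back [[ 0.55373957 -0.04482943  0.0415    ]
 [ 0.55173298 -0.10801785  0.0415    ]] base back [[ 0.43702036 -0.03528356  0.01      ]
 [ 0.43780634 -0.1269733   0.01      ]] stop back/front top [[ 0.69278519 -0.07336134  0.0415    ]
 [ 0.68039354 -0.07290967  0.0415    ]] bridge front [[ 0.61435648 -0.07602365  0.053     ]]
13.7 [ 0.45194896 -0.33947503  0.21511384] (array([-0.00142345, -0.00159047,  0.14011447]), array([0.00631841, 0.03130178, 0.22367343]))
```

Call:
jog_arm(plan=[[[-0.001, 0, 0.03, 0, 0, 0, 0], [-0.001, -0.001, 0.07, 0, 0, 0, 0], [-0.001, -0.001, 0.105, 0, 0, 0, 0], [-0.001, -0.001, 0.13, 0, 0, 0, 0], [-0.001, -0.001, 0.145, 0, 0, 0, 0], [-0.001, -0.001, 0.153, 0, 0, 0, 0], [-0.001, -0.001, 0.158, 0, 0, 0, 0], [-0.001, -0.001, 0.162, 0, 0, 0, 0], [-0.001, -0.001, 0.165, 0, 0, 0, 0], [-0.001, -0.001, 0.166, 0, 0, 0, 0]]])

```text
time: 14.7
tcp_pos: [0.4532, -0.341, 0.0509]
orientation: [0.001, -0.016, 1.0, 0.0]
force: [-3.5, 6.2, 16.0]
gripper_width: -0.004
```

```bash
python3 look.py 11
```

```text
14.7 [ 0.45320182 -0.34097983  0.05087707] [-3.50198374  6.17714801 15.95037396] [1.26881712e+00 7.33488571e-01 1.12171511e-03]
[(190, 103), (192, 102), (194, 110), (196, 133), (198, 135), (200, 131), (202, 129), (204, 129), (206, 129), (208, 129), (210, 129), (212, 132), (214, 87), (216, 77), (218, 80), (220, 78), (222, 100), (224, 100), (226, 98), (228, 95), (230, 95), (232, 97), (234, 96), (236, 114), (238, 134), (240, 160), (242, 178), (244, 108), (246, 87), (248, 88)]
```

View pics/w11.png

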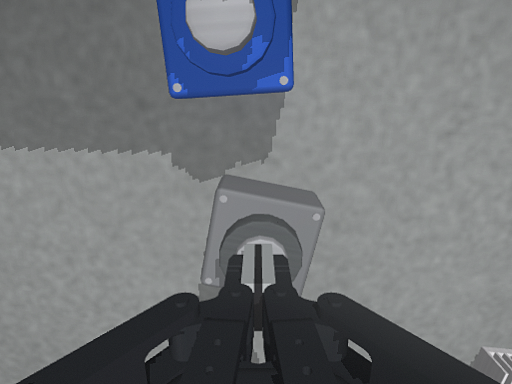

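Call:
jog_arm(plan=[[[0, 0, 0, 0, 0, 0, 0], [0, 0, -0.004, 0, 0, 0, 0], [0, 0, -0.01, 0, 0, 0, 0], [0, 0, -0.02, 0, 0, 0, 0], [0, 0, -0.04, 0, 0, 0, 0], [0, 0, -0.07, 0, 0, 0, 0], [0, 0, -0.1, 0, 0, 0, 0], [0, 0, -0.13, 0, 0, 0, 0], [0, 0, -0.15, 0, 0, 0, 0], [0, 0, -0.15, 0, 0, 0, 0]]])

```text
time: 15.8
tcp_pos: [0.4546, -0.3438, 0.2034]
orientation: [0.003, -0.016, 1.0, -0.003]
force: [0.2, 0.3, 0.6]
gripper_width: 0.002
```

```bash
python3 look.py 12 | cut -c1-300; python3 -c "
from h import *
a=cv2.imread('pics/w12.png');b=cv2.imread('pics/s12.png');t=capture('top');cv2.imwrite('pics/t12.png',cv2.resize(t[135:240,235:385],None,fx=5.3,fy=5.3,interpolation=cv2.INTER_CUBIC))"
```

```text
15.8 [ 0.45462125 -0.34377315  0.20338354] [0.22257808 0.33257945 0.59851476] [-0.05675714 -0.02810809  0.00636065]
[(190, 137), (192, 123), (194, 102), (196, 77), (198, 80), (200, 92), (202, 94), (204, 102), (206, 105), (208, 106), (210, 106), (212, 104), (214, 104), (216, 107), (218, 108), (220, 106), (222, 106), (224, 104), (226, 103), (228, 106), (230, 108), (232, 123), (234, 126), (236, 136), (238, 135), (24
```

View pics/w12.png

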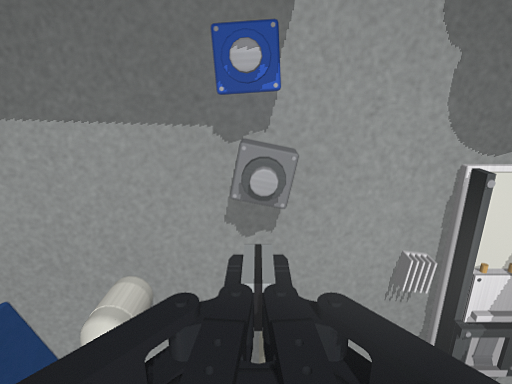

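View pics/t12.png

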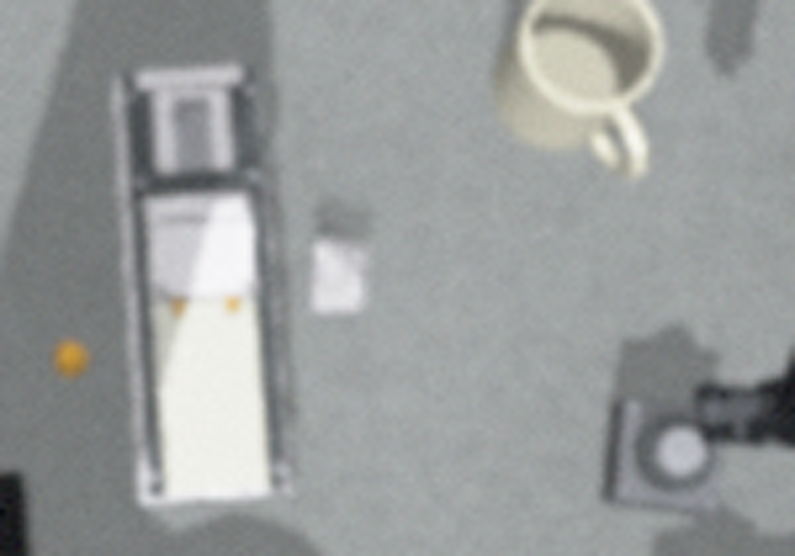

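```bash
python3 -c "
from plant import *
print(env.job_done()); print(state()['time'])"
```

```text
the job is handed in; nothing more can be done
None
the job is handed in; nothing more can be done
```

The module is home under the bridge and the leaf spring, the start button was pushed and released after that, and the job is handed in. The hand-in gave no verdict.

**Module:** I pressed it down behind the thumb ridge with the closed fingers and slid it along the channel to the end stop. Another 5 mm of commanded travel moved it less than 0.1 mm, with about 20 N of push. I then eased the push, lifted off and backed away.

**Button:** I pressed the grey start box's button until it bottomed out, at 51 mm height with 16 N, then lifted 15 cm clear. The blue box was left alone.

**Last checks:**
- **Module position:** just before the button press, its back edge measured 115.5 mm from the rear end of the base in the top view. Home is 116 mm, so it is within about 1 mm. It looks unchanged in the picture after the press.
- **Leaf and bed:** I could not read these joints directly. The pictures show the module level and held under the bridge.
- **Button:** it looks up again in the wrist and top pictures.
- **Bystanders:** those in view (mug, heat sink and terminator, with the cleaner bottle in the wrist picture) stand where they were.
- **Forces:** the tool force is about zero, so the robot touches nothing.
- **Disagreement:** the top and wrist cameras differed by 3 to 4 mm in y, for both the module and the button. I used the average, and the contacts were good.
- **Time:** about 16 s of the 51 s allowed.

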